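Lock a spring nut into the bench rail

ROBOT

A 7-joint arm with a two-finger parallel gripper is mounted at the origin on a cart in front of the work surface, level with it; the furniture and walls round the work are solid. World frame = base frame: x ahead of the robot, y to its left, z up, the work surface at z = 0. Lengths are in m, angles in rad, forces in N, time in s.
With the tool pointing down it reaches from about 0.425 to 1.025 m from the base axis. Payload 9.4 kg.
Tool frame: the origin (TCP) lies at the very end of the fingers, on their centre line; the grasp point (between the pads) lies 19 mm behind it (manip.pinch_z is the distance from the TCP to the grasp point, in m); z points along the fingers, y is the line along which they close (so a half turn about z gives the same grasp; the last joint's range is limited). The gripper opens to 93 mm and grips with 3 to 60 N. Pads are 15 mm wide; open, the fingers measure 128 mm over their backs; the gripper's body (75 mm by 188 mm) begins 65 mm behind the grasp point.
Start: joints at [1.151, 0.599, -0.003, 1.599, 0.002, 0.943, -0.08], TCP at [0.244, -0.683, 0.219] pointing down, gripper open.
Joint ranges: [-2.57, 2.57], [-0.35, 1.97], [-1.29, 1.29], [0.11, 2.56], [-1.05, 4.19], [0.11, 1.86], [-2.63, 2.63]. Speed limits (rad/s): [2.22, 2.22, 3.01, 3.01, 3.14, 3.14, 3.14].

INTERFACE

Orientations are given as a 3x3 rotation matrix whose columns are the frame's x, y, z axes.
In Python, from workcell import manip gives the robot as it stands.
- The arm moves only by the tool send_rows, never from a script. Its arguments are lists of equal length, an entry for each row: "xyz": the shift along the tool's x, y, z in mm, a list of three; "delta_rot": the turn, a rotation vector about the tool's x, y, z in degrees, a list of three. In form: {"xyz": [[x, y, z], ...], "delta_rot": [[ax, ay, az], ...]}. A call has 1 to 10 rows; each row shifts and turns the commanded pose from where the row before left it, along the tool's axes as they then stand; what a row does not reach is not made up. A row lasts 1/10 s, in which the tool goes at most 50 mm and 8.59 degrees, less where a joint would pass 70% of its speed; a pose out of reach is approached as far as the arm can. A call is refused whole if a number of a shift passes 50 or a number of a turn 8.59, either way. A call with a gripper value outside its range is refused whole. "claw" is the gripper's target within -1 to 1 (shut at 1, half-way at 0, fully open at -1), set as the call begins (left out, the last holds). The fingers move at their own pace and stop on an object; "squeeze" is the grip in N (left out, the last holds). Time passes only in rows, so rows that do not move let the fingers close. It gives the time, the measured TCP pose, the force, the opening and the grip force at its end, in the units of the state.
- manip.state(): the state, without advancing time (a new reading comes with each control period).
- manip.camera(name): name is "scene" or "top" or "wrist"; returns a dict with "color" (480x640x3 uint8, red, green, blue), "depth" (480x640 float32, m along the optical axis (not along the pixel's ray), 0 where there is no reading), "K" (3x3 intrinsics, pixels), "k1" (the pictures are not rectified: a ray, as slopes to the right and down, at radius r is drawn at 1 + k1 r^2 times it, then the intrinsics apply), "view" (4x4, takes a point from world to camera coordinates). Camera axes: x right, y down, z forward; pixel columns grow to the right and rows downward; lengths in m; the calibration is good to about 2 mm. A picture is of the moment at which its call begins.
- manip.sign_off(): hands the job in; it is judged then, once.
The state is a dict: "clock": time; "joints": joint angles; "joint_vel": joint speeds; "tau": joint torques, N m; "position": TCP position; "tool_rot": TCP orientation; "ft_force": force on the tool from outside, world axes, zero at the start; "moment": the same for the moment, N m; "grip_width": finger opening in m; "grip_force": force on a finger pad.
Only numpy, scipy, OpenCV 4.12 (cv2) and the standard library are available. Lean on these libraries where they do the work, as an engineer would, in place of code of your own. Each camera call takes 0.05 s, during which the arm holds its last target. There are 200 camera calls.

TASK

Fit the spring nut into the channel rail on the bench: set it lengthwise into the slot near the plain end, push it down against its spring and twist it a quarter turn so that it springs up with its grooves on the lips. Then ease it along the rail towards the end with the bolted plate until it springs up further into its hidden seat, stop there without forcing it, and let go. Be gentle throughout and leave the other things on the bench alone.

Things in the scene. Friction and masses are not known exactly. Their poses are not given: they have to be found in the camera images.
- rail: Plain steel strut channel fixed to the bench, 260 mm long (x), 48 wide (y), 43 high, grey end caps; origin: centre of its underside, x towards the bolted end, z up. Slot in the top 23 mm wide; its lips, 3 mm thick (y = 11.5 to 14.5 mm on both sides), turn down to lower edges at z = 32 mm. Channel floor at z = 3 mm, inside width 42 mm.
- rail_entry (a point): Point in the mouth of the slot, on the rail's middle line at its top (z = 43 mm), 75 mm from the rail's centre towards the plain end: a good clear place to set the nut in.
- rail_bolt (a point): Top of the hex bolt on a small dark plate across the rail's far end (rail x = 101 to 127 mm, up to z = 53 mm). Hidden seat: a 28 mm long notch in the lower edges of both lips (edge at z = 36 mm there), its middle anywhere from rail x = 5 to 55 mm, new every time and not measured: feel for it. The nut jumps up 4 mm and the notch's square ends then stop it.
- spring_nut: Loose steel channel nut with wooden grip, 0.11 to 0.17 kg, standing upright, 98 mm tall; origin: underside of its foot with the spring out, x along the nut, z up. Foot pad 28 x 18 mm on a spring: 3 N at the start plus 0.6 N per mm, solid after 17 mm. Foot on the channel floor: origin at rail z = 3 mm. Grooves on the lips: -6 mm; in the seat: -2 mm. Greased: 1 to 3 N slide it.
- nut_grooves (a point): Centre of the nut plate at the height of the groove floors, 38 mm over the nut's origin. Plate 37 (nut x) by 20 mm, 8 thick, below it; above it a centre block (x = +-10 mm) and end teeth (x = 16 to 18.5 mm), 3 mm high, leave two grooves 6 mm wide. It turns freely, either way, under the lips with the nut's origin between rail z = -9 mm and -14 mm (spring solid).
- nut_grip (a point): Centre of the wooden grip, 83 mm over the nut's origin: a bar 38 (nut x) by 14 (nut y) by 30 mm tall (68 to 98 mm), flat sides parallel to the nut, on a 12 mm stem. Hold it firmly across the 14 mm to press and turn; the spring can lift the nut only if the grip is let go or the fingers stand a little open round it. Pushed at the grip with over 6 N against a stop it tips.
- jar_plum: Bystander: white-lidded glaze jar, 52 mm wide, 69 mm tall; origin at its underside.
- masking_tape: Bystander: roll of masking tape lying flat, 96 mm across, 25 mm tall; origin at its underside.
- paint_tin: Bystander: low round open tin, 45 mm across, 18 mm tall; origin at its underside.
There are look-alikes about, which are no part of the job. Of the things shaped like the spring_nut, the steel one is meant.

How it is judged:
By the outcome, as a careful person would: the job done as asked, in the order asked, and still so for the second after the job is handed in, with the robot touching nothing.
It also fails if it takes over 61 s, if anything falls off the work surface, if the arm or the gripper's body presses on something with over 40 N, if the wrist force passes 120 N, or if a joint passes its speed limit or range.

## Working session

There is one attempt and no reset: what is moved stays moved. The work goes in short steps, Python scripts to look and compute and a tool call to move; the robot and the scene stay as the last step left them, time stands still between calls to the robot, and variables do not carry over. Pictures are saved under pics/ and viewed, at most 10 in all, crops included, and the job is handed in when it is done.

Besides the shell and the picture viewer there is one more tool, called after "Call:" by a JSON object that holds its "name" and its "arguments". send_rows: Moves the arm, as the interface text tells. Its arguments: {"type":"object","properties":{"xyz":{"type":"array"},"delta_rot":{"type":"array"},"claw":{"type":"number"},"squeeze":{"type":"number"}},"required":["xyz","delta_rot"]}

```bash
mkdir -p pics; ls
cat > h.py <<'E'
import numpy as np, cv2
from workcell import manip
def snap(n):
    c=manip.camera(n); np.savez(''+n+'.npz',**{k:np.asarray(v) for k,v in c.items()}); return c
def load(n): return np.load(''+n+'.npz')
def ray(c,u,v):
    K=c['K'];k1=float(c['k1'])
    d=np.array([(u-K[0,2])/K[0,0],(v-K[1,2])/K[1,1]]);s=d.copy()
    for _ in range(20): s=d/(1+k1*(s@s))
    V=c['view'];R=V[:3,:3]
    return -R.T@V[:3,3], R.T@np.array([s[0],s[1],1])
def onplane(c,u,v,z):
    o,d=ray(c,u,v); return o+d*(z-o[2])/d[2]
def depthpt(c,u,v):
    o,d=ray(c,u,v); return o+d*float(c['depth'][int(round(v)),int(round(u))])
def proj(c,p):
    q=c['view']@np.append(p,1);s=q[:2]/q[2];s=s*(1+float(c['k1'])*(s@s))
    return c['K'][0,0]*s[0]+c['K'][0,2],c['K'][1,1]*s[1]+c['K'][1,2]
E
python3 - <<'E'
from h import *
for n in('scene','top'):
    c=snap(n);cv2.imwrite(f'pics/{n}0.png',c['color'][:,:,::-1]);print(n,c['K'][0,0],c['k1'],-c['view'][:3,:3].T@c['view'][:3,3])
s=manip.state();print(s)
E
```

```text
pics
scene 515.6750592454597 -0.01885749300790275 [-0.06894608  0.32402812  0.93176729]
top 448.9619818443975 -0.07146255014422111 [ 0.3400787  -0.0162843   0.93097848]
{'clock': 0.1, 'joints': array([ 1.15133854,  0.60000432, -0.002515  ,  1.60002961,  0.00179833,
        0.94291869, -0.07979458]), 'joint_vel': array([-0.00209394, -0.00044103, -0.00139985, -0.00099709, -0.00098422,
       -0.00226484, -0.00113042]), 'tau': array([ 5.70702527e-03, -7.66542649e+01,  1.50198139e+00, -2.52934062e+01,
       -5.23761346e-02,  1.35737273e-02,  5.86049259e-05]), 'position': array([ 0.24348846, -0.68243372,  0.21788346]), 'tool_rot': array([[ 9.41818086e-01,  3.36122519e-01, -5.87700794e-04],
       [ 3.36123003e-01, -9.41817301e-01,  1.22445045e-03],
       [-1.41941407e-04, -1.35074933e-03, -9.99999078e-01]]), 'ft_force': array([-0.44780579,  0.09350245,  0.27053159]), 'moment': array([-0.01065054, -0.01493489, -0.09820583]), 'grip_force': 0.0, 'grip_width': 0.09307970297270293}
```

View pics/scene0.png

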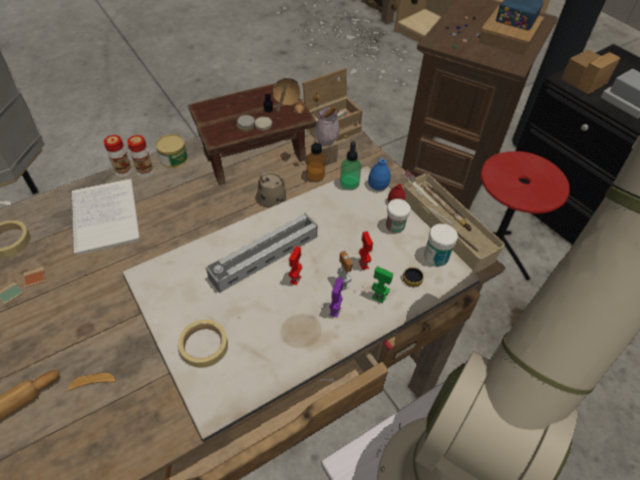

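View pics/top0.png

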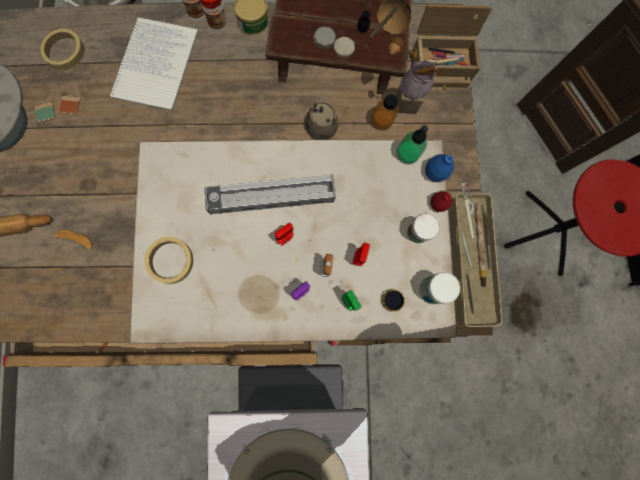

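The candidates shaped like the nut, by top pixel: red (285,234), red (361,254), purple (301,290), green (352,300), and steel with a wooden grip (328,264). I choose the steel one, which is at scene (346,265). The rail runs from its bolted end at top (213,197) to its plain end at (333,187). I'll check with a close crop.

Run:
```python
from h import *
t=load('top');s=load('scene')
a=cv2.resize(t['color'][165:315,195:385],None,fx=4,fy=4,interpolation=cv2.INTER_CUBIC)[:,:,::-1]
cv2.imwrite('pics/topc.png',a)
# scene projections of the nut
c=s; 
for n,c,b in(('top',t,(250,280,315,345)),('scene',s,(240,300,330,365))):
    r0,r1,c0,c1=b;im=c['color'][r0:r1,c0:c1];h=cv2.cvtColor(im,cv2.COLOR_RGB2HSV)
    m=((h[...,0]>5)&(h[...,0]<20)&(h[...,1]>110)).astype(np.uint8)
    k,l,st,ce=cv2.connectedComponentsWithStats(m);print(n,st[1:],ce[1:]+[c0,r0])
    for (u,v) in ce[1:]+[c0,r0]:
        print(depthpt(c,u,v))
# rail depth mask in the top view
V=t['view'];ii,jj=np.mgrid[160:240,190:350]
P=np.array([depthpt(t,u,v) for u,v in zip(jj.ravel(),ii.ravel())]);z=P[:,2]
m=(z>0.035)&(z<0.06);Q=P[m]
print(m.sum(),np.percentile(Q[:,2],[5,50,95]));print(cv2.minAreaRect(Q[:,:2].astype(np.float32)))
print(cv2.boxPoints(cv2.minAreaRect(Q[:,:2].astype(np.float32))))
B=Q[Q[:,2]>.05];print(len(B),B.mean(0))
```

```text
top [[  9   4   8  21 115]] [[327.45217391 263.96521739]]
[ 0.43440571 -0.08094075  0.09719154]
scene [[ 10  12  13  20 145]] [[345.68275862 261.59310345]]
[ 0.42644474 -0.07435841  0.09703235]
1976 [0.03770755 0.04211172 0.04668979]
((0.5530931949615479, 0.025781646370887756), (0.1257699728012085, 0.26683104038238525), 5.10424280166626)
[[ 0.47858787  0.15307334]
 [ 0.5023273  -0.11269956]
 [ 0.6275985  -0.10151005]
 [ 0.60385907  0.16426286]]
37 [0.58107988 0.14233682 0.05257895]
```

View pics/topc.png

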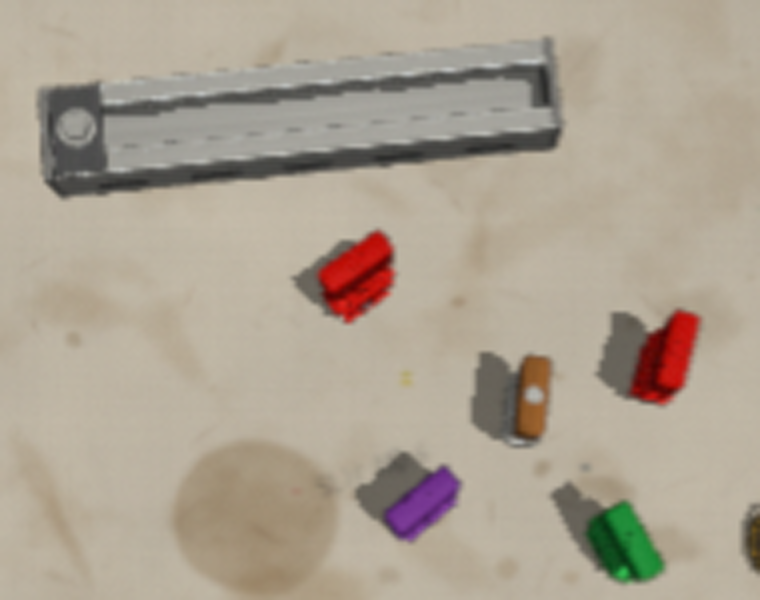

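The crop confirms the choice: the brown grip with steel end is at crop (533,397), top pixel (328,264), its long axis about -10° from world x. The bolt is at crop (75,127). I'll move over the nut.

Call:
{"name": "send_rows", "arguments": {"xyz": [[0, 0, 0], [0, 0, 0], [0, 0, 0], [0, 0, 0], [5, -39, 0], [5, -39, 0], [5, -39, 0], [5, -39, 0], [5, -39, 0], [5, -39, 0]], "delta_rot": [[0, 0, 7.3], [0, 0, 7.3], [0, 0, 7.3], [0, 0, 7.3], [0, 0, 0], [0, 0, 0], [0, 0, 0], [0, 0, 0], [0, 0, 0], [0, 0, 0]], "claw": -0.2}}

```text
clock: 1.1
position: [0.3122, -0.4553, 0.2184]
tool_rot: [[0.986, -0.166, -0.0], [-0.166, -0.986, 0.0], [-0.0, -0.0, -1.0]]
ft_force: [1.5, 0.3, 0.2]
grip_width: 0.0557
grip_force: 0.0
```

Call:
{"name": "send_rows", "arguments": {"xyz": [[5, -39, 0], [5, -39, 0], [5, -39, 0], [5, -39, 0], [5, -39, 0], [5, -39, 0], [5, -39, 0], [5, -39, 0], [5, -39, 0], [0, 0, 0]], "delta_rot": [[0, 0, 0], [0, 0, 0], [0, 0, 0], [0, 0, 0], [0, 0, 0], [0, 0, 0], [0, 0, 0], [0, 0, 0], [0, 0, 0], [0, 0, 0]]}}

```text
clock: 2.1
position: [0.4161, -0.1139, 0.2185]
tool_rot: [[0.987, -0.159, 0.0], [-0.159, -0.987, 0.001], [0.0, -0.001, -1.0]]
ft_force: [-0.4, -0.6, 0.4]
grip_width: 0.0559
grip_force: 0.0
```

Run:
```python
from h import *
c=snap('wrist');cv2.imwrite('pics/w1.png',c['color'][:,:,::-1])
s=manip.state();print(s['clock'],s['position'],s['tool_rot'].round(3),s['joints'].round(2),s['grip_width'],s['ft_force'])
print(-c['view'][:3,:3].T@c['view'][:3,3],c['view'][:3,:3].round(2))
h=cv2.cvtColor(c['color'],cv2.COLOR_RGB2HSV)
m=((h[...,0]>5)&(h[...,0]<20)&(h[...,1]>110)).astype(np.uint8)
k,l,st,ce=cv2.connectedComponentsWithStats(m)
for i in range(1,k):
    if st[i,4]>200:print(st[i],ce[i],onplane(c,*ce[i],.098),c['depth'][int(ce[i][1]),int(ce[i][0])])
t=load('top')
for x,y in((38,90),(550,40),(557,126),(47,182),(75,127)):
    print(onplane(t,195+x/4-.4,165+y/4-.4,.043))
```

```text
2.15 [ 0.41531892 -0.1162416   0.21852212] [[ 0.987 -0.161 -0.   ]
 [-0.161 -0.987  0.   ]
 [-0.    -0.    -1.   ]] [ 0.1   0.25  0.05  2.24 -0.02  0.65 -1.57] 0.0556966105976088 [-0.0734737  -1.06287833 -0.56977906]
[ 0.48960861 -0.12650158  0.38303524] [[-0.16 -0.99 -0.  ]
 [-0.95  0.15  0.27]
 [-0.27  0.04 -0.96]]
[ 256  178   26   58 1118] [269.14221825 205.51610018] [ 0.43923445 -0.08379939  0.098     ] 0.2907644
[418 214  52  42 333] [435.6036036  227.62762763] [ 0.40621723 -0.19298278  0.098     ] 0.39221683
[ 142  347   35   86 1367] [155.26115582 390.08046818] [0.31134931 0.03094751 0.098     ] 0.074862674
[ 463  348   34   85 1340] [483.57537313 389.9261194 ] [ 0.27148205 -0.21915038  0.098     ] 0.07308526
[  158   446   482    34 10552] [430.39982942 467.53108415] [ 0.20389799 -0.17244058  0.098     ] 0.06637923
[0.60203361 0.16314726 0.043     ]
[ 0.62575396 -0.09973137  0.043     ]
[ 0.57983794 -0.10198     0.043     ]
[0.55365595 0.15745301 0.043     ]
[0.58222444 0.14381916 0.043     ]
```

View pics/w1.png

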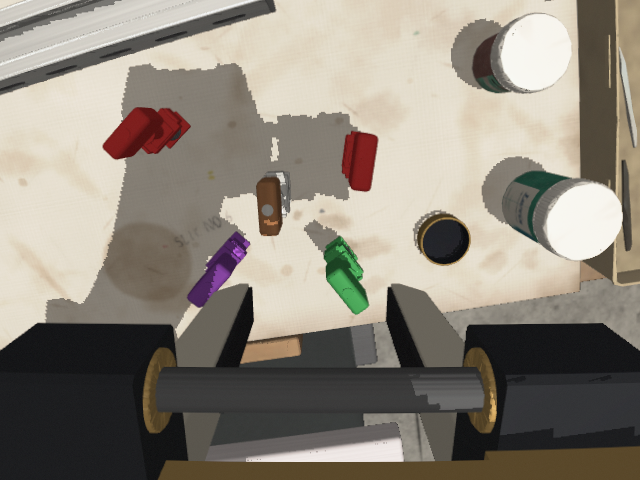

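The wrist view shows the steel nut's grip at (268,207) with its top dot at (267,211). Red and green are clear of it to the right and below, purple at (218,270).

```bash
cat > grip.py <<'E'
from h import *
def grip(c,box,z=.098):
    r0,r1,c0,c1=box
    h=cv2.cvtColor(c['color'],cv2.COLOR_RGB2HSV);P=[]
    for v in range(r0,r1):
        for u in range(c0,c1):
            p=depthpt(c,u,v)
            if abs(p[2]-z)<.004: P.append(p)
    P=np.array(P);r=cv2.minAreaRect(P[:,:2].astype(np.float32));b=cv2.boxPoints(r)
    e=max((b[1]-b[0],b[2]-b[1]),key=np.linalg.norm)
    return r[0],r[1],np.degrees(np.arctan2(e[1],e[0])),np.median(P[:,2]),len(P)
E
python3 - <<'E'
from grip import *
c=load('wrist');print(grip(c,(165,245,245,300)));print(onplane(c,267,211,.098))
t=load('top');print(grip(t,(250,280,315,345)))
E
```

```text
((0.43675941228866577, -0.08187365531921387), (0.013778867200016975, 0.037615638226270676), np.float32(-6.646687), np.float64(0.09615149210481017), 1035)
[ 0.43577363 -0.08166195  0.098     ]
((0.43553268909454346, -0.08286643028259277), (0.0138802295550704, 0.037119586020708084), np.float32(-7.4503837), np.float64(0.09694062045171542), 140)
```

Call:
{"name": "send_rows", "arguments": {"xyz": [[8, -19, 0], [7.5, -18, 0], [0, 0, 14], [0, 0, 16], [0, 0, 18], [0, 0, 18], [0, 0, 18], [0, 0, 14], [0, 0, 0], [0, 0, 0]], "delta_rot": [[0, 0, -2.3], [0, 0, 0], [0, 0, 0], [0, 0, 0], [0, 0, 0], [0, 0, 0], [0, 0, 0], [0, 0, 0], [0, 0, 0], [0, 0, 0]], "claw": 0.3, "squeeze": 30}}

```text
clock: 3.15
position: [0.4352, -0.085, 0.1207]
tool_rot: [[0.992, -0.128, -0.001], [-0.128, -0.992, -0.0], [-0.001, 0.0, -1.0]]
ft_force: [-0.5, 0.3, 0.3]
grip_width: 0.0326
grip_force: 0.0
```

Run:
```python
from grip import *
c=snap('wrist');s=manip.state();print(s['position'],s['tool_rot'].round(3),s['grip_width'],s['ft_force'])
u,v=proj(c,[.4365,-.082,.098]);print(u,v)
u=int(u);v=int(v);print(grip(c,(max(0,v-70),min(480,v+70),max(0,u-50),u+50)))
cv2.imwrite('pics/w2.png',c['color'][:,:,::-1])
```

```text
[ 0.43550829 -0.08484763  0.12100847] [[ 0.992 -0.127  0.   ]
 [-0.127 -0.992 -0.   ]
 [ 0.     0.    -1.   ]] 0.032824113788686805 [-0.06841653  1.07869852  0.73207278]
311.436451380573 282.9981990859791
((0.4369964003562927, -0.08165235072374344), (0.013482904061675072, 0.03750664368271828), np.float32(-7.132933), np.float64(0.0962427596559283), 2083)
```

Call:
{"name": "send_rows", "arguments": {"xyz": [[1, -3, 0], [0, 0, 10], [0, 0, 14], [0, 0, 14], [0, 0, 12], [0, 0, 6], [0, 0, 0]], "delta_rot": [[0, 0, 0], [0, 0, 0], [0, 0, 0], [0, 0, 0], [0, 0, 0], [0, 0, 0], [0, 0, 0]]}}

```text
clock: 3.9
position: [0.4366, -0.0811, 0.0639]
tool_rot: [[0.992, -0.126, -0.001], [-0.126, -0.992, 0.0], [-0.001, 0.0, -1.0]]
ft_force: [0.5, 0.0, 0.5]
grip_width: 0.0325
grip_force: 0.0
```

Call:
{"name": "send_rows", "arguments": {"xyz": [[0, 0, 0], [0, 0, 0], [0, 0, 0], [0, 0, 0], [0, 0, 0]], "delta_rot": [[0, 0, 0], [0, 0, 0], [0, 0, 0], [0, 0, 0], [0, 0, 0]], "claw": 1, "squeeze": 35}}

```text
clock: 4.4
position: [0.4372, -0.0813, 0.0649]
tool_rot: [[0.992, -0.126, 0.001], [-0.126, -0.992, -0.0], [0.001, -0.0, -1.0]]
ft_force: [0.1, 0.5, 2.7]
grip_width: 0.0138
grip_force: 35.0
```

Call:
{"name": "send_rows", "arguments": {"xyz": [[0, 0, -6], [0, 0, -12], [0, 0, -14], [0, 0, -14], [0, 0, -14], [0, 0, -14], [0, 0, -14], [0, 0, -7], [0, 0, 0], [0, 0, 0]], "delta_rot": [[0, 0, 0], [0, 0, 0], [0, 0, -8.5], [0, 0, -8.5], [0, 0, -8.5], [0, 0, -8.5], [0, 0, -8.5], [0, 0, -8.5], [0, 0, -8.5], [0, 0, -8.5]]}}

```text
clock: 5.4
position: [0.4367, -0.0815, 0.1602]
tool_rot: [[0.484, 0.875, 0.0], [0.875, -0.484, -0.001], [-0.0, 0.001, -1.0]]
ft_force: [0.8, 0.3, -0.7]
grip_width: 0.0137
grip_force: 35.0
```

Call:
{"name": "send_rows", "arguments": {"xyz": [[0, 0, 0], [0, 0, 0], [0, 0, 0], [0, 0, 0], [4, 20, 0], [4, 20, 0], [4, 20, 0], [4, 20, 0], [0, 20, 0], [0, 0, 0]], "delta_rot": [[0, 0, -8.5], [0, 0, -8.5], [0, 0, -8.5], [0, 0, -8.5], [0, 0, 0], [0, 0, 0], [0, 0, 0], [0, 0, 0], [0, 0, 0], [0, 0, 0]]}}

```text
clock: 6.4
position: [0.5374, -0.0566, 0.1598]
tool_rot: [[-0.083, 0.997, 0.002], [0.997, 0.083, 0.0], [0.0, 0.002, -1.0]]
ft_force: [-1.0, -0.2, -1.4]
grip_width: 0.0139
grip_force: 35.0
```

Run:
```python
from h import *
c=snap('wrist');s=manip.state();print(s['clock'],s['position'],s['tool_rot'].round(3),s['joints'].round(2),s['grip_width'],s['ft_force'])
cv2.imwrite('pics/w3.png',c['color'][:,:,::-1])
x=np.degrees(np.arctan2(s['tool_rot'][1,0],s['tool_rot'][0,0]));print(x)
```

```text
6.45 [ 0.53549344 -0.05690489  0.15951049] [[-0.083  0.997 -0.   ]
 [ 0.997  0.083 -0.   ]
 [-0.    -0.    -1.   ]] [ 0.37  0.5  -0.52  2.06  0.39  0.67 -0.32] 0.013622311983515692 [-0.54598671 -0.2209758  -1.45832759]
94.75102474654628
```

View pics/w3.png

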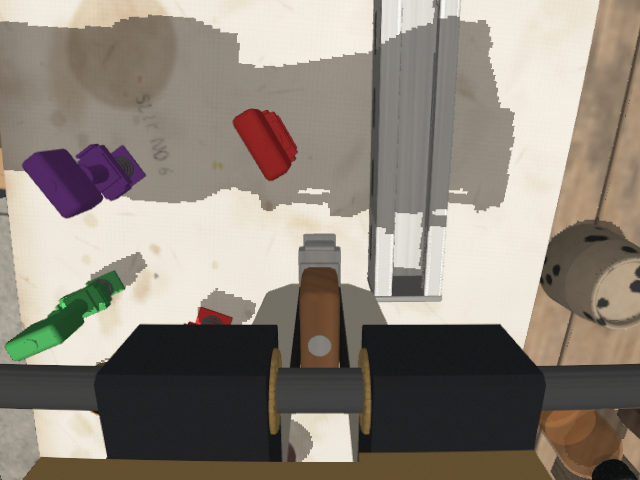

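The wrist view shows the nut held straight, with its grip at (320,310). The rail slot runs from (415,0) to (408,285), and the plain-end cap is at (405,297). I'll fit the lips by depth.

Run:
```python
from h import *
c=load('wrist');L=[];
for v in range(20,300,4):
    P=np.array([depthpt(c,u,v) for u in range(355,475)])
    ok=np.abs(P[:,2]-.043)<.0035
    if ok.sum()<8: continue
    Q=P[ok]; g=np.diff(Q[:,0]); i=np.argmax(np.abs(g))
    L.append((Q[0,:2],Q[i,:2],Q[i+1,:2],Q[-1,:2],np.median(Q[:,2])))
A=np.array([np.r_[a,b,d,e,z] for a,b,d,e,z in L])
print(A[::8].round(4))
# edges as x = m*y+q, robust
E=[]
for k in range(4):
    x,y=A[:,2*k],A[:,2*k+1];m=np.ones(len(x),bool)
    for _ in range(4):
        p=np.polyfit(y[m],x[m],1);r=np.abs(x-np.polyval(p,y));m=r<max(.0015,np.median(r)*2)
    E.append(p);print(k,p,np.degrees(np.arctan(-p[0]))+90,m.sum(),np.polyval(p,-.0457))
print('ymin',A[:,1::2].min(0))
# lip underside/nut check: steel pixels in front
cv2.imwrite('pics/dep.png',np.clip(c['depth']*400,0,255).astype(np.uint8))
for uv in((320,240),(320,255),(305,262),(335,262),(320,280),(320,345)): print(uv,depthpt(c,*uv).round(4))
```

```text
[[ 0.5634  0.0783  0.5752  0.079   0.5988  0.082   0.6106  0.0828  0.0414]
 [ 0.565   0.0603  0.5772  0.0613  0.6002  0.0636  0.6122  0.0645  0.0414]
 [ 0.567   0.0414  0.5788  0.0424  0.602   0.0446  0.614   0.0458  0.0411]
 [ 0.5686  0.0221  0.5799  0.0231  0.6034  0.0252  0.6159  0.0264  0.0417]
 [ 0.5704  0.0022  0.5826  0.0033  0.6053  0.0052  0.6175  0.0064  0.0413]
 [ 0.5722 -0.0185  0.5845 -0.0173  0.6069 -0.0154  0.6194 -0.0143  0.0413]
 [ 0.5747 -0.0398  0.586  -0.0388  0.6102 -0.0367  0.621  -0.0358  0.0412]
 [ 0.5761 -0.0624  0.588  -0.0607  0.612  -0.0588  0.6234 -0.0583  0.0412]
 [ 0.5785 -0.0848  0.5902 -0.0837  0.614  -0.0827  0.6245 -0.0811  0.0413]]
0 [-0.09270743  0.5705929 ] 95.29660496352945 70 0.5748296276133736
1 [-0.09127496  0.58261971] 95.21521901727327 69 0.5867909761605619
2 [-0.09264375  0.606143  ] 95.29298745070088 69 0.6103768177402408
3 [-0.08933049  0.61798622] 95.10471022072412 70 0.6220686258117404
ymin [-0.09985419 -0.09603582 -0.09669343 -0.09645648]
(320, 240) [ 0.536  -0.0389  0.1243]
(320, 255) [ 0.5365 -0.0443  0.1312]
(305, 262) [ 0.5297 -0.0481  0.132 ]
(335, 262) [ 0.5438 -0.0472  0.1311]
(320, 280) [ 0.5359 -0.0387  0.1783]
(320, 345) [ 0.5374 -0.0572  0.1919]
```

Run:
```python
from h import *
c=load('wrist')
def edges(v,z0,z1):
    P=np.array([depthpt(c,u,v) for u in range(285,356)]);Q=P[(P[:,2]>z0)&(P[:,2]<z1)]
    return Q[0],Q[-1]
T=np.array([.53549,-.05690]);n=np.array([np.cos(np.radians(4.75)),np.sin(np.radians(4.75))]) # tool y
for v,z0,z1 in((290,.15,.2),(310,.18,.2),(330,.18,.2),(345,.18,.2),(238,.11,.14),(246,.11,.14),(255,.11,.14),(262,.11,.14)):
    a,b=edges(v,z0,z1);print(v,a.round(4),b.round(4),'lat mm',((a[:2]-T)@n*1e3).round(2),((b[:2]-T)@n*1e3).round(2))
```

```text
290 [ 0.5229 -0.0488  0.1658] [ 0.5504 -0.0464  0.1661] lat mm -11.87 15.7
310 [ 0.5243 -0.0491  0.1835] [ 0.5489 -0.0465  0.1847] lat mm -10.55 14.21
330 [ 0.5254 -0.0489  0.1989] [ 0.5477 -0.0468  0.1993] lat mm -9.4 13.05
345 [ 0.5299 -0.0533  0.2   ] [ 0.544  -0.0554  0.1942] lat mm -5.24 8.6Traceback (most recent call last):
  File "<stdin>", line 8, in <module>
  File "<stdin>", line 5, in edges
IndexError: index 0 is out of bounds for axis 0 with size 0
```

Call:
{"name": "send_rows", "arguments": {"xyz": [[2, 20, 0], [2, 20, 0], [2, 18, 0], [0, 4, 10], [0, 0, 14], [0, 0, 12], [0, 0, 6], [0, 0, 0], [0, 0, 0], [0, 0, 0]], "delta_rot": [[0, 0, -0.5], [0, 0, 0], [0, 0, 0], [0, 0, 0], [0, 0, 0], [0, 0, 0], [0, 0, 0], [0, 0, 0], [0, 0, 0], [0, 0, 0]]}}

```text
clock: 7.45
position: [0.5966, -0.0455, 0.118]
tool_rot: [[-0.091, 0.996, 0.001], [0.996, 0.091, -0.0], [-0.0, 0.001, -1.0]]
ft_force: [0.1, 0.4, -1.7]
grip_width: 0.0142
grip_force: 35.0
```

Run:
```python
from h import *
c=snap('wrist');s=manip.state();print(s['clock'],s['position'],s['tool_rot'].round(3),s['ft_force'])
np.save('T.npy',s['position'])
im=c['color'][0:400,200:460];cv2.imwrite('pics/w4.png',cv2.resize(im,None,fx=1.5,fy=1.5)[:,:,::-1])
```

```text
7.5 [ 0.59668425 -0.04558533  0.11808756] [[-0.091  0.996  0.001]
 [ 0.996  0.091 -0.   ]
 [-0.     0.001 -1.   ]] [ 0.05666284  0.07683427 -1.49511564]
```

View pics/w4.png

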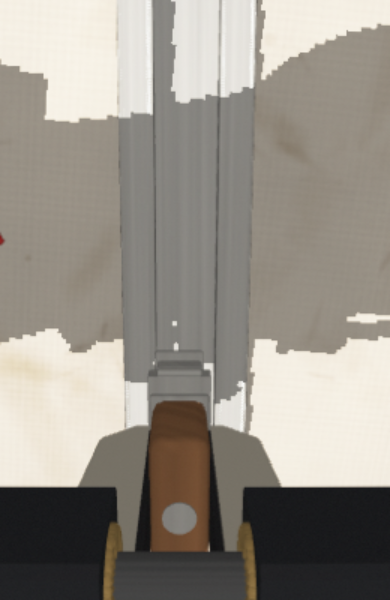

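The view shows the nut plate at crop (150–211,385), closely over the slot lips at crop (153–216). I'll get the numbers.

Run:
```python
from h import *
c=load('wrist');T=np.load('T.npy')[:2]
a=np.radians(95.25);d=np.array([np.cos(a),np.sin(a)]);n=np.array([np.sin(a),-np.cos(a)])
def row(v,z0,z1):
    P=np.array([depthpt(c,u,v) for u in range(255,390)]);Q=P[(P[:,2]>z0)&(P[:,2]<z1)]
    return (Q[:,:2]-T)@n*1e3,(Q[:,:2]-T)@d*1e3,Q[:,2]
for v in range(100,235,15):
    l,x,z=row(v,.037,.047);i=np.argmax(np.diff(l));print(v,'along',x.mean().round(0),'rail',l[[0,i,i+1,-1]].round(2),'mid',((l[0]+l[-1]+l[i]+l[i+1])/4).round(2))
for v in list(range(234,266,4))+[280,300,320,345]:
    l,x,z=row(v,.065,.17)
    if len(l)>5: print(v,x.mean().round(0),z.mean().round(4),l.min().round(2),l.max().round(2),((l.min()+l.max())/2).round(2))
```

```text
100 along 84.0 rail [-21.92  -9.62  13.99  25.71] mid 2.04
115 along 76.0 rail [-21.52  -9.7   13.65  25.93] mid 2.09
130 along 68.0 rail [-21.75  -9.72  13.7   25.76] mid 1.99
145 along 60.0 rail [-22.01  -9.82  13.74  25.82] mid 1.93
160 along 52.0 rail [-21.57  -9.44  13.9   25.57] mid 2.11
175 along 44.0 rail [-21.63  -9.46  13.54  25.88] mid 2.08
190 along 35.0 rail [-21.79  -9.52  13.62  26.04] mid 2.09
205 along 27.0 rail [-21.48  -9.56  13.77  25.62] mid 2.09
220 along 18.0 rail [-21.8   -9.71  13.84  25.9 ] mid 2.06
242 18.0 0.0854 -7.13 6.21 -0.46
246 17.0 0.0892 -9.67 9.2 -0.24
250 15.0 0.0911 -9.88 9.43 -0.23
254 13.0 0.0892 -10.31 9.39 -0.46
258 11.0 0.0894 -9.81 9.45 -0.18
262 9.0 0.0899 -9.9 9.44 -0.23
280 16.0 0.1305 -10.02 9.61 -0.2
300 11.0 0.1389 -21.42 20.9 -0.26
320 8.0 0.1494 -21.91 21.95 0.02
345 3.0 0.1572 -12.72 12.07 -0.32
```

Call:
{"name": "send_rows", "arguments": {"xyz": [[0, 2.2, 0], [0, 0, 0], [0, 0, 4], [0, 0, 5], [0, 0, 5], [0, 0, 4], [0, 0, 4], [0, 0, 4], [0, 0, 0], [0, 0, 0]], "delta_rot": [[0, 0, 0], [0, 0, 0], [0, 0, 0], [0, 0, 0], [0, 0, 0], [0, 0, 0], [0, 0, 0], [0, 0, 0], [0, 0, 0], [0, 0, 0]], "squeeze": 45}}

```text
clock: 8.5
position: [0.5986, -0.0453, 0.0915]
tool_rot: [[-0.091, 0.996, -0.0], [0.996, 0.091, -0.0], [0.0, -0.0, -1.0]]
ft_force: [-0.3, -0.8, -1.4]
grip_width: 0.0138
grip_force: 45.0
```

Call:
{"name": "send_rows", "arguments": {"xyz": [[0, 0, 4], [0, 0, 4], [0, 0, 4], [0, 0, 3], [0, 0, 2], [0, 0, 0]], "delta_rot": [[0, 0, 0], [0, 0, 0], [0, 0, 0], [0, 0, 0], [0, 0, 0], [0, 0, 0]]}}

```text
clock: 9.1
position: [0.5985, -0.0453, 0.0742]
tool_rot: [[-0.091, 0.996, -0.001], [0.996, 0.091, 0.0], [0.0, -0.001, -1.0]]
ft_force: [-0.1, -0.8, -0.6]
grip_width: 0.0135
grip_force: 45.0
```

Call:
{"name": "send_rows", "arguments": {"xyz": [[0, 0, 2], [0, 0, 2], [0, 0, 2], [0, 0, 2], [0, 0, 0]], "delta_rot": [[0, 0, 0], [0, 0, 0], [0, 0, 0], [0, 0, 0], [0, 0, 0]]}}

```text
clock: 9.6
position: [0.5988, -0.0454, 0.0666]
tool_rot: [[-0.091, 0.996, 0.0], [0.996, 0.091, -0.0], [-0.0, 0.0, -1.0]]
ft_force: [-0.9, 0.3, 2.9]
grip_width: 0.0133
grip_force: 45.0
```

Call:
{"name": "send_rows", "arguments": {"xyz": [[0, 0, 2], [0, 0, 2], [0, 0, 2], [0, 0, 2], [0, 0, 2], [0, 0, 2], [0, 0, 0], [0, 0, 0]], "delta_rot": [[0, 0, 0], [0, 0, 0], [0, 0, 0], [0, 0, 0], [0, 0, 0], [0, 0, 0], [0, 0, 0], [0, 0, 0]]}}

```text
clock: 10.4
position: [0.599, -0.0453, 0.0552]
tool_rot: [[-0.091, 0.996, 0.001], [0.996, 0.091, -0.0], [-0.0, 0.001, -1.0]]
ft_force: [-2.0, -0.1, 8.3]
grip_width: 0.0134
grip_force: 45.0
```

Call:
{"name": "send_rows", "arguments": {"xyz": [[0, 0, 1.5], [0, 0, 0.5], [0, 0, 0], [0, 0, 0]], "delta_rot": [[0, 0, 0], [0, 0, 0], [0, 0, 0], [0, 0, 0]]}}

```text
clock: 10.8
position: [0.5991, -0.0453, 0.0533]
tool_rot: [[-0.091, 0.996, 0.001], [0.996, 0.091, -0.0], [-0.0, 0.001, -1.0]]
ft_force: [-0.9, -0.1, 10.9]
grip_width: 0.0132
grip_force: 45.0
```

Run:
```python
from h import *
F=[]
for i in range(4):
    manip.camera('wrist');s=manip.state();F.append(s['ft_force'])
print(np.mean(F,0),np.std(F,0),s['position'],s['joints'].round(2))
```

```text
[-1.60681451 -0.3478738  10.46599528] [0.36100556 0.24170554 0.28794738] [ 0.59913374 -0.04528764  0.05333394] [ 0.25  0.7  -0.41  1.99  0.52  0.54 -0.43]
```

Call:
{"name": "send_rows", "arguments": {"xyz": [[0, -0.6, 0], [0, 0, 0], [0, 0, 0], [0, 0, 0], [0, 0, 0], [0, 0, 0]], "delta_rot": [[0, 0, 0], [0, 0, -3], [0, 0, -6], [0, 0, -6], [0, 0, -6], [0, 0, 0]]}}

```text
clock: 11.6
position: [0.5993, -0.0452, 0.0535]
tool_rot: [[-0.445, 0.895, 0.002], [0.895, 0.445, 0.0], [-0.001, 0.002, -1.0]]
ft_force: [-0.2, -0.2, 10.5]
grip_width: 0.0138
grip_force: 45.0
```

Call:
{"name": "send_rows", "arguments": {"xyz": [[0, 0, 0], [0, 0, 0], [0, 0, 0], [0, 0, 0], [0, 0, 0], [0, 0, 0]], "delta_rot": [[0, 0, -6], [0, 0, -7], [0, 0, -7], [0, 0, -7], [0, 0, -6], [0, 0, 0]]}}

```text
clock: 12.2
position: [0.5992, -0.0451, 0.0534]
tool_rot: [[-0.861, 0.508, 0.002], [0.508, 0.861, 0.001], [-0.002, 0.002, -1.0]]
ft_force: [0.2, -0.9, 10.3]
grip_width: 0.0135
grip_force: 45.0
```

Call:
{"name": "send_rows", "arguments": {"xyz": [[0, 0, 0], [0, 0, 0], [0, 0, 0], [0, 0, 0], [0, 0, 0], [0, 0, 0], [0, 0, 0]], "delta_rot": [[0, 0, -7], [0, 0, -7], [0, 0, -7], [0, 0, -7], [0, 0, -6], [0, 0, -2], [0, 0, 0]]}}

```text
clock: 12.9
position: [0.5992, -0.045, 0.0534]
tool_rot: [[-0.996, -0.093, 0.002], [-0.093, 0.996, 0.001], [-0.002, 0.0, -1.0]]
ft_force: [0.8, -0.5, 10.2]
grip_width: 0.0137
grip_force: 45.0
```

Run:
```python
from h import *
s=manip.state();R=s['tool_rot'];print(s['position'],np.degrees(np.arctan2(R[1,0],R[0,0])),s['joints'].round(2),s['ft_force'],s['moment'],s['grip_width'])
```

```text
[ 0.59920991 -0.04502815  0.05344294] -174.68792398026292 [ 0.5   0.81 -0.81  1.98  0.88  0.75  0.81] [ 0.82743293 -0.50256723 10.24768327] [ 0.0247359  -0.112579    0.03469759] 0.013690307558018436
```

Call:
{"name": "send_rows", "arguments": {"xyz": [[0, 0, -1.5], [0, 0, -1.5], [0, 0, -1.5], [0, 0, -1], [0, 0, 0], [0, 0, 0]], "delta_rot": [[0, 0, 0], [0, 0, 0], [0, 0, 0], [0, 0, 0], [0, 0, 0], [0, 0, 0]]}}

```text
clock: 13.5
position: [0.5992, -0.045, 0.0588]
tool_rot: [[-0.996, -0.091, 0.002], [-0.091, 0.996, 0.0], [-0.002, 0.0, -1.0]]
ft_force: [0.0, -0.4, 6.7]
grip_width: 0.0136
grip_force: 45.0
```

Call:
{"name": "send_rows", "arguments": {"xyz": [[0, 0, 0], [0, 0, 0], [0, 0, 0], [0, 0, 0]], "delta_rot": [[0, 0, 0], [0, 0, 0], [0, 0, 0], [0, 0, 0]], "claw": 0.65}}

```text
clock: 13.9
position: [0.5978, -0.0455, 0.0578]
tool_rot: [[-0.996, -0.091, -0.001], [-0.091, 0.996, 0.0], [0.001, 0.0, -1.0]]
ft_force: [0.2, -1.1, 0.5]
grip_width: 0.0161
grip_force: 0.0
```

Run:
```python
from h import *
c=snap('wrist');s=manip.state();R=s['tool_rot'];print(s['clock'],s['position'],s['ft_force'],s['grip_width'])
im=c['color'];cv2.imwrite('pics/w5.png',im[:,:,::-1])
for v in range(310,365,6): print(v,[depthpt(c,u,v)[2].round(4) for u in (312,320,328)])
sc=snap('scene');u,v=proj(sc,[.599,-.045,.092]);print(u,v)
```

```text
13.95 [ 0.59789213 -0.04543029  0.05786254] [-0.08852515 -0.52655442  0.05505923] 0.01633869580462006
310 [np.float64(0.0911), np.float64(0.0899), np.float64(0.0904)]
316 [np.float64(0.0899), np.float64(0.0907), np.float64(0.0911)]
322 [np.float64(0.0905), np.float64(0.0914), np.float64(0.0904)]
328 [np.float64(0.0906), np.float64(0.091), np.float64(0.0916)]
334 [np.float64(0.0897), np.float64(0.0895), np.float64(0.0894)]
340 [np.float64(0.0907), np.float64(0.0903), np.float64(0.0898)]
346 [np.float64(0.0919), np.float64(0.091), np.float64(0.2223)]
352 [np.float64(0.0903), np.float64(0.091), np.float64(0.0911)]
358 [np.float64(0.0899), np.float64(0.0914), np.float64(0.0911)]
364 [np.float64(0.0899), np.float64(0.0905), np.float64(0.0914)]
290.3545771119171 214.87843209608232
```

View pics/w5.png

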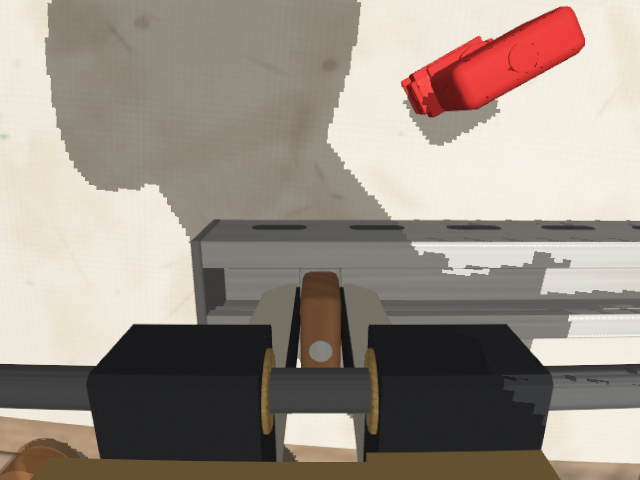

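The view shows the grip (320,310) across the rail with the grooves on the lips. The top is at about 92 mm, as expected for -6 mm. Now I slide it along tool +y.

Call:
{"name": "send_rows", "arguments": {"xyz": [[0, 1, 0], [0, 2, 0], [0, 4, 0], [0, 5, 0], [0, 5, 0], [0, 5, 0], [0, 5, 0], [0, 4, 0], [0, 2, 0], [0, 0, 0]], "delta_rot": [[0, 0, 0], [0, 0, 0], [0, 0, 0], [0, 0, 0], [0, 0, 0], [0, 0, 0], [0, 0, 0], [0, 0, 0], [0, 0, 0], [0, 0, 0]]}}

```text
clock: 15.0
position: [0.595, -0.012, 0.0581]
tool_rot: [[-0.996, -0.092, -0.0], [-0.092, 0.996, 0.0], [-0.0, 0.0, -1.0]]
ft_force: [0.2, -0.6, 0.2]
grip_width: 0.0162
grip_force: 0.4
```

Call:
{"name": "send_rows", "arguments": {"xyz": [[0, 3, 0], [0, 4, 0], [0, 4, 0], [0, 4, 0], [0, 4, 0], [0, 4, 0], [0, 3, 0], [0, 2, 0], [0, 0, 0]], "delta_rot": [[0, 0, 0], [0, 0, 0], [0, 0, 0], [0, 0, 0], [0, 0, 0], [0, 0, 0], [0, 0, 0], [0, 0, 0], [0, 0, 0]]}}

```text
clock: 15.9
position: [0.5924, 0.0158, 0.0581]
tool_rot: [[-0.996, -0.092, -0.0], [-0.092, 0.996, 0.0], [0.0, 0.0, -1.0]]
ft_force: [-0.1, -0.4, -0.7]
grip_width: 0.0165
grip_force: 0.8
```

```bash
cat > chk.py <<'E'
from h import *
c=snap('wrist');s=manip.state();R=s['tool_rot'];p=s['position']
d=np.array([np.cos(np.radians(95.25)),np.sin(np.radians(95.25))]);C=np.array([.5988,-.0453])+.075*d
n=np.array([d[1],-d[0]])
print(s['clock'],p.round(4),'railx',((p[:2]-C)@d*1e3).round(1),'lat',((p[:2]-C)@n*1e3).round(1),'F along',(s['ft_force'][:2]@d).round(2),s['ft_force'].round(1),np.degrees(np.arctan2(R[1,0],R[0,0])).round(2))
A=np.array([[depthpt(c,u,v) for u in range(314,328)] for v in range(305,368,2)]).reshape(-1,3)
print('top z',np.median(A[:,2]).round(4),[float(np.round(np.median([depthpt(c,u,v)[2] for u in range(312,330)]),4)) for v in (285,295,310,330,350)])
E
python3 chk.py
```

```text
15.95 [0.5924 0.0156 0.058 ] railx -13.7 lat -0.8 F along -1.07 [ 0.2 -1.1 -0.2] -174.74
top z 0.0905 [0.0789, 0.0875, 0.0904, 0.0904, 0.0911]
```

Call:
{"name": "send_rows", "arguments": {"xyz": [[0, 1.5, 0], [0, 1.5, 0], [0, 1.5, 0], [0, 1.5, 0], [0, 1.5, 0], [0, 1.5, 0], [0, 1.5, 0], [0, 1.5, 0]], "delta_rot": [[0, 0, 0], [0, 0, 0], [0, 0, 0], [0, 0, 0], [0, 0, 0], [0, 0, 0], [0, 0, 0], [0, 0, 0]]}}

```text
clock: 16.75
position: [0.5913, 0.0274, 0.0581]
tool_rot: [[-0.996, -0.091, -0.0], [-0.091, 0.996, -0.0], [0.0, -0.0, -1.0]]
ft_force: [-0.3, -1.9, 0.8]
grip_width: 0.0161
grip_force: 1.2
```

```bash
python3 chk.py
```

```text
16.8 [0.5913 0.0277 0.0581] railx -1.6 lat -0.7 F along -1.78 [ 1.4 -1.7 -1.9] -174.74
top z 0.0905 [0.0787, 0.0879, 0.0902, 0.0903, 0.0909]
```

Call:
{"name": "send_rows", "arguments": {"xyz": [[0, 1.2, 0], [0, 1.2, 0], [0, 1.2, 0], [0, 1.2, 0], [0, 1.2, 0]], "delta_rot": [[0, 0, 0], [0, 0, 0], [0, 0, 0], [0, 0, 0], [0, 0, 0]]}}

```text
clock: 17.3
position: [0.5908, 0.0334, 0.0581]
tool_rot: [[-0.996, -0.091, -0.0], [-0.091, 0.996, 0.0], [0.0, 0.0, -1.0]]
ft_force: [-1.1, -2.5, -0.2]
grip_width: 0.0162
grip_force: 1.2
```

```bash
python3 chk.py
```

```text
17.35 [0.5908 0.0336 0.0581] railx 4.3 lat -0.8 F along -2.38 [ 0.5 -2.3 -1.8] -174.74
top z 0.0905 [0.0784, 0.0878, 0.0902, 0.0902, 0.091]
```

Call:
{"name": "send_rows", "arguments": {"xyz": [[0, 1.2, 0], [0, 1.2, 0], [0, 1.2, 0], [0, 1.2, 0], [0, 1.2, 0]], "delta_rot": [[0, 0, 0], [0, 0, 0], [0, 0, 0], [0, 0, 0], [0, 0, 0]]}}

```text
clock: 17.85
position: [0.5903, 0.0393, 0.0581]
tool_rot: [[-0.996, -0.091, -0.0], [-0.091, 0.996, -0.0], [0.0, -0.0, -1.0]]
ft_force: [-0.1, -2.3, -0.5]
grip_width: 0.0161
grip_force: 1.2
```

```bash
python3 chk.py
```

```text
17.9 [0.5903 0.0396 0.0581] railx 10.4 lat -0.7 F along -3.26 [-0.2 -3.3 -1.3] -174.74
top z 0.0905 [0.0786, 0.0873, 0.0903, 0.0903, 0.0909]
```

Call:
{"name": "send_rows", "arguments": {"xyz": [[0, 1.2, 0], [0, 1.2, 0], [0, 1.2, 0], [0, 1.2, 0], [0, 1.2, 0]], "delta_rot": [[0, 0, 0], [0, 0, 0], [0, 0, 0], [0, 0, 0], [0, 0, 0]]}}

```text
clock: 18.4
position: [0.5897, 0.0453, 0.0581]
tool_rot: [[-0.996, -0.091, -0.0], [-0.091, 0.996, 0.0], [0.0, 0.0, -1.0]]
ft_force: [-0.3, -2.9, 0.1]
grip_width: 0.0162
grip_force: 1.3
```

```bash
python3 chk.py
```

```text
18.45 [0.5897 0.0455 0.0581] railx 16.3 lat -0.8 F along -2.13 [-0.2 -2.2 -1.6] -174.75
top z 0.0905 [0.0788, 0.0874, 0.0901, 0.0904, 0.091]
```

Call:
{"name": "send_rows", "arguments": {"xyz": [[0, 1.2, 0], [0, 1.2, 0], [0, 1.2, 0], [0, 1.2, 0], [0, 1.2, 0]], "delta_rot": [[0, 0, 0], [0, 0, 0], [0, 0, 0], [0, 0, 0], [0, 0, 0]]}}

```text
clock: 18.95
position: [0.5892, 0.0513, 0.0581]
tool_rot: [[-0.996, -0.091, -0.0], [-0.091, 0.996, 0.0], [0.0, 0.0, -1.0]]
ft_force: [0.0, -2.6, -0.6]
grip_width: 0.0163
grip_force: 1.2
```

```bash
python3 chk.py
```

```text
19.0 [0.5892 0.0515 0.0581] railx 22.3 lat -0.7 F along -1.73 [ 0.1 -1.7 -1.3] -174.75
top z 0.0905 [0.0789, 0.0875, 0.0903, 0.0903, 0.0908]
```

Call:
{"name": "send_rows", "arguments": {"xyz": [[0, 1.2, 0], [0, 1.2, 0], [0, 1.2, 0], [0, 1.2, 0], [0, 1.2, 0]], "delta_rot": [[0, 0, 0], [0, 0, 0], [0, 0, 0], [0, 0, 0], [0, 0, 0]]}}

```text
clock: 19.5
position: [0.5886, 0.0573, 0.0581]
tool_rot: [[-0.996, -0.091, -0.0], [-0.091, 0.996, 0.0], [0.0, 0.0, -1.0]]
ft_force: [-0.3, -3.0, -0.6]
grip_width: 0.016
grip_force: 1.2
```

```bash
python3 chk.py
```

```text
19.55 [0.5886 0.0576 0.0581] railx 28.4 lat -0.7 F along -2.06 [ 1.  -2.  -0.8] -174.75
top z 0.0905 [0.0785, 0.0877, 0.0903, 0.0905, 0.091]
```

Call:
{"name": "send_rows", "arguments": {"xyz": [[0, 1.2, 0], [0, 1.2, 0], [0, 1.2, 0], [0, 1.2, 0], [0, 1.2, 0]], "delta_rot": [[0, 0, 0], [0, 0, 0], [0, 0, 0], [0, 0, 0], [0, 0, 0]]}}

```text
clock: 20.05
position: [0.5881, 0.0632, 0.0581]
tool_rot: [[-0.996, -0.091, -0.0], [-0.091, 0.996, 0.0], [0.0, 0.0, -1.0]]
ft_force: [1.8, -2.2, -0.7]
grip_width: 0.0163
grip_force: 1.1
```

```bash
python3 chk.py
```

```text
20.1 [0.588  0.0635 0.0581] railx 34.4 lat -0.7 F along -2.68 [ 0.8 -2.6 -1.4] -174.74
top z 0.0906 [0.0787, 0.0874, 0.0903, 0.0905, 0.0912]
```

Call:
{"name": "send_rows", "arguments": {"xyz": [[0, 1.2, 0], [0, 1.2, 0], [0, 1.2, 0], [0, 1.2, 0], [0, 1.2, 0]], "delta_rot": [[0, 0, 0], [0, 0, 0], [0, 0, 0], [0, 0, 0], [0, 0, 0]]}}

```text
clock: 20.6
position: [0.5876, 0.0693, 0.0581]
tool_rot: [[-0.996, -0.091, 0.0], [-0.091, 0.996, 0.0], [-0.0, 0.0, -1.0]]
ft_force: [0.0, -2.6, -0.5]
grip_width: 0.0162
grip_force: 1.2
```

```bash
python3 chk.py
```

```text
20.65 [0.5875 0.0695 0.0581] railx 40.3 lat -0.8 F along -2.36 [ 0.2 -2.3  0.2] -174.74
top z 0.0906 [0.0784, 0.0876, 0.0902, 0.0905, 0.091]
```

Call:
{"name": "send_rows", "arguments": {"xyz": [[0, 1.2, 0], [0, 1.2, 0], [0, 1.2, 0], [0, 1.2, 0], [0, 1.2, 0]], "delta_rot": [[0, 0, 0], [0, 0, 0], [0, 0, 0], [0, 0, 0], [0, 0, 0]]}}

```text
clock: 21.15
position: [0.587, 0.0756, 0.0582]
tool_rot: [[-0.996, -0.092, 0.0], [-0.092, 0.996, 0.0], [-0.0, 0.0, -1.0]]
ft_force: [0.5, -1.5, 1.4]
grip_width: 0.0164
grip_force: 0.7
```

```bash
python3 chk.py
```

```text
21.2 [0.587  0.0757 0.0582] railx 46.6 lat -0.6 F along -0.64 [ 0.7 -0.6 -0.2] -174.74
top z 0.0945 [0.0788, 0.0881, 0.0943, 0.0944, 0.0946]
```

It sprang up 4 mm into the seat at rail x ≈ 46 mm, and the force dropped. I'll let go and lift away.

Call:
{"name": "send_rows", "arguments": {"xyz": [[0, -0.8, 0], [0, 0, 0], [0, 0, 0], [0, 0, 0], [0, 0, 0]], "delta_rot": [[0, 0, 0], [0, 0, 0], [0, 0, 0], [0, 0, 0], [0, 0, 0]], "claw": 0.25}}

```text
clock: 21.7
position: [0.587, 0.0743, 0.0581]
tool_rot: [[-0.996, -0.091, -0.0], [-0.091, 0.996, 0.0], [0.0, 0.0, -1.0]]
ft_force: [0.6, -0.8, 0.4]
grip_width: 0.0352
grip_force: 0.0
```

Call:
{"name": "send_rows", "arguments": {"xyz": [[0, 0, -5], [0, 0, -10], [0, 0, -15], [0, 0, -20], [0, 0, -20], [0, 0, -20], [0, 0, -20], [0, 0, -10], [0, 0, 0], [0, 0, 0]], "delta_rot": [[0, 0, 0], [0, 0, 0], [0, 0, 0], [0, 0, 0], [0, 0, 0], [0, 0, 0], [0, 0, 0], [0, 0, 0], [0, 0, 0], [0, 0, 0]]}}

```text
clock: 22.7
position: [0.5869, 0.074, 0.178]
tool_rot: [[-0.996, -0.091, 0.0], [-0.091, 0.996, -0.0], [-0.0, -0.0, -1.0]]
ft_force: [0.1, 0.5, -1.1]
grip_width: 0.0351
grip_force: 0.0
```

Run:
```python
from grip import *
c=snap('wrist');s=manip.state();print(s['clock'],s['position'],s['ft_force'],s['grip_width'])
u,v=map(int,proj(c,[.587,.0757,.096]));print(u,v)
print(grip(c,(max(0,v-60),min(480,v+60),u-50,u+50),.0945))
cv2.imwrite('pics/w6.png',c['color'][:,:,::-1])
```

```text
22.75 [0.58672772 0.07393124 0.17752361] [ 0.13504287 -0.54716876 -0.1570377 ] 0.03473416795416169
323 248
((0.5881838202476501, 0.07402020692825317), (0.03760480880737305, 0.01356664951890707), np.float32(5.0872173), np.float64(0.09409978000518951), 1355)
```

View pics/w6.png

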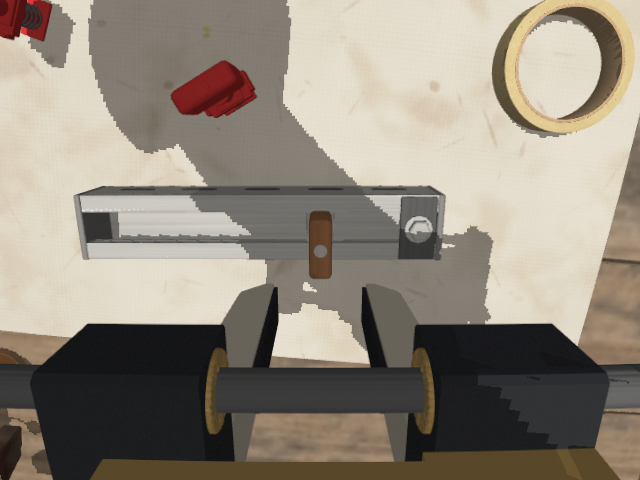

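The view shows the nut upright across the rail at (320,245), seated and untouched, with the gripper clear of it. The top is at 94 mm raw, 96 mm after correcting the camera's bias. I'll hand in.

```bash
python3 -c "
from workcell import manip
print(manip.sign_off())"
```

```text
the job is handed in; nothing more can be done
None
```

The spring nut is in its hidden seat at about rail x = 46 mm: it jumped up 4 mm there and stayed upright after I let go. I handed the job in at about 23 s with the gripper clear; sign-off returned no verdict.

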